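Work a window cup home in the analyser's sprung well

ROBOT

A 7-joint arm with a two-finger parallel gripper is mounted at the origin on the work surface. World frame = base frame: x ahead of the robot, y to its left, z up, the work surface at z = 0. Lengths are in m, angles in rad, forces in N, time in s.
With the tool pointing down it reaches from about 0.4 to 0.85 m from the base axis. Payload 10.4 kg.
Tool frame: the origin (TCP) lies midway between the tips of the shut fingers; the grasp point (between the pads) lies 19 mm behind it; z points along the fingers, y is the line along which they close (so a half turn about z gives the same grasp; the last joint's range is limited). The gripper opens to 87 mm and grips with 3 to 60 N. Pads are 19 mm wide; open, the fingers measure 117 mm over their backs; the gripper's body (75 mm by 190 mm) begins 51 mm behind the grasp point.
Start: joints at [-1.252, 0.332, -0.065, 1.46, 0.022, 1.35, -0.088], TCP at [0.209, 0.589, 0.223] pointing down, gripper open.
Joint ranges: [-2.6, 2.6], [-0.5, 2.12], [-1.47, 1.34], [0.16, 2.42], [-1.27, 4.41], [0.06, 2.06], [-2.6, 2.6]. Speed limits (rad/s): [2.22, 2.22, 2.79, 2.79, 3.14, 3.14, 3.14].

INTERFACE

Orientations are given as a unit quaternion [x, y, z, w].
In Python, from bench import sensors, eyes, order gives the robot as it stands.
- The arm moves only by the tool arm_command, never from a script. Its argument "steps" is a list of rows, each an object with "rot": the turn, a rotation vector about the world's x, y, z in degrees, a list of three; "slide": the shift along the world's x, y, z in m, a list of three; "grip": the opening, from 0 (shut) to 1 (fully open). A call has exactly 8 rows; each row shifts and turns the commanded pose from where the row before left it; what a row does not reach is not made up. A row lasts 1/8 s, in which the tool goes at most 62.5 mm and 10.7 degrees, less where a joint would pass 70% of its speed; a pose out of reach is approached as far as the arm can. A call with a gripper value outside its range is refused whole. The fingers move at their own pace and stop on an object; "newtons" is the grip in N (left out, the last holds). Time passes only in rows, so rows that do not move let the fingers close, or fill a call up. It gives the time, the measured TCP pose, the force, the opening and the grip force at its end, in the units of the state.
- sensors.read_state(): the state, without advancing time (a new reading comes with each control period).
- eyes.camera(name): name is "scene" or "top" or "wrist"; returns a dict with "pixels" (480x640x3 uint8, red, green, blue), "intrinsics" (3x3 intrinsics, pixels), "pose" (4x4, takes a point from camera to world coordinates). Camera axes: x right, y down, z forward; pixel columns grow to the right and rows downward; lengths in m; the calibration is good to about 2 mm. The wrist camera is an equidistant fisheye: a pixel r from the principal point sees the ray r / f radians off the axis. A picture is of the moment at which its call begins. There is no depth.
- order.close_job(): hands the job in; it is judged then, once.
Trained networks look in a picture, given as the dict that the camera call returned (one of the last four; its "shot" number tells which), for a name from the list of things; names that differ only in an ending like _2 or _b are one class to them, and where a whole thing is asked for, a point or a joint stands for the part that bears it (a point fixed in the world has none). Each returns a list of dicts, best first, with "conf" (0 to 1); they miss things now and then, are a little off and sometimes report something else, mostly with a low value. They report only what shows in the picture. A call takes as long as a camera call. They do not tell look-alikes from the thing itself.
- eyes.look_for(name, picture): "bbox" ([left, top, right, bottom] in pixels, round what is visible of it).
The state is a dict: "time": time; "joint_positions": joint angles; "joint_vel": joint speeds; "joint_torque": joint torques, N m; "ee_pos": TCP position; "eef_rot": TCP orientation; "ft_force": force on the tool from outside, world axes, zero at the start; "torque": the same for the moment, N m; "width": finger opening in m; "grip_force": force on a finger pad.
Only numpy, scipy, OpenCV 4.12 (cv2) and the standard library are available. Lean on these libraries where they do the work, as an engineer would, in place of code of your own. Each camera call takes 0.05 s, during which the arm holds its last target. There are 200 camera calls.

TASK

Take the steel sample cup with the blue finger bar from the tray and work it down into the analyser's sprung well until it bottoms out, its seat plate pressed fully down, with the finger bar in line with the two red marks on the well's rim; then let go. Rubber nubs grip the cup too tightly for a straight push, and the well must never be pressed to its overload point. Leave the jar, bottles and beaker undisturbed.

Things in the scene. Friction and masses are not known exactly. Their poses are not given: they have to be found in the camera images.
- cup_grip (a point): Centre of the blue finger bar on the loose sample cup (0.13 to 0.25 kg), which starts upright on the tray. The bar is 50 mm long along the point's x, 18 thick along y, 32 high (z up); grip its two flat sides. Under it, 16 mm below the point, is the top of a blue round cap, 56 mm across, 8 high, and below that the steel body.
- cup_foot (a point): Centre of the cup's underside, 76 mm below cup_grip. The steel body is 48 mm across and 52 high to the cap; its lowest 6 mm taper to 43 mm across at the underside.
- seat (a joint): How far the brass seat plate at the bottom of the well is pressed down by the cup, m: 0 free, 0.003 pressed fully onto its hard stop, where the cup bottoms out (under 2 N does it). The plate's height is adjustable and is set differently each time: the cup bottoms out with its underside 30 to 48 mm below the rim. The reading does not tell that height.
- well_mouth (a point): Centre of the well's rim, 122 mm above the bench at rest; z up, x through the two red rim marks. The well is an upright aluminium cup, 72 mm outside, 52 bore. Six red rubber spring nubs narrow the bore to 45, three 10 mm and three 22 mm below the rim, yield outwards and grip the cup. A straight push past all six needs 18 N or more (varies); while the cup turns a few N slide it. It stays where left.
- well (a joint): How far the whole well is pressed down on its spring, m: 0 at rest at the top, 0.002 is the overload point, 0.003 its hard stop. It starts to move at 0 to 2 N of downward push, then yields 1 mm for every 6 N; the overload point comes at 12 to 15 N. It springs up when let go and never turns; if let go under a hard push it can jerk the cup up off its seat, so ease off first. It stands on a white analyser (54 mm high).
- tray: Fixed steel tray, 150 x 290 mm (longer along its y), on which cup and jar stand; floor 5 mm, rim 12 mm above the bench. Origin under its centre.
- jar: Bystander on the tray: closed amber jar, 48 mm across, 65 mm high. Origin at its underside.
- sauce: Bystander: closed dark bottle with yellow cap, 64 mm across, 170 mm high. Origin at its underside.
- wash: Bystander: white wash bottle, 68 mm across, 140 mm to the cap, 200 mm with its bent spout. Origin at its underside.
- beaker: Bystander: empty beaker, 72 mm across, 95 mm high. Origin at its underside.
Mind the look-alikes: they are no part of the job. Of the things that look like the part that bears seat, the smaller one is meant.

How it is judged:
At the end, for the whole second after the job is handed in: The cup has bottomed out in the well: the seat plate is pressed down by more than 2 of its 3 mm, the underside is more than 25 mm below the rim and within 4 mm of the axis, the cup is upright within 0.07 rad, its finger bar in line with the red marks within 0.2 rad (either way round), at rest (value of joint seat above 0.002 m and z of cup_foot in the frame of well_mouth below -0.025 m and horizontal distance between cup_foot and well_mouth below 0.004 m and angle between the x axis of cup_grip and the x axis of well_mouth, either way round below 0.2 rad and angle between cup_grip's own z axis and vertical below 0.07 rad and linear speed of cup below 0.01 m/s); the robot touches nothing.
It fails at once if the well is pressed down to its overload point (2 mm) (value of joint well above 0.002 m).
It fails at once if the amber jar on the tray is shifted by more than 20 mm or tipped over (distance of jar from where it was at the start of the episode above 0.02 m or angle between jar's own z axis and vertical above 0.4 rad).
It fails at once if the dark sauce bottle is shifted by more than 20 mm or tipped over (distance of sauce from where it was at the start of the episode above 0.02 m or angle between sauce's own z axis and vertical above 0.4 rad).
It fails at once if the wash bottle is shifted by more than 20 mm or tipped over (distance of wash from where it was at the start of the episode above 0.02 m or angle between wash's own z axis and vertical above 0.4 rad).
It fails at once if the beaker is shifted by more than 20 mm or tipped over (distance of beaker from where it was at the start of the episode above 0.02 m or angle between beaker's own z axis and vertical above 0.4 rad).
It also fails if it takes over 70 s, if anything falls off the work surface, if the arm or the gripper's body presses on something with over 40 N, if the wrist force passes 120 N, or if a joint passes its speed limit or range.

## Working session

There is one attempt and no reset: what is moved stays moved. The work goes in short steps, Python scripts to look and compute and a tool call to move; the robot and the scene stay as the last step left them, time stands still between calls to the robot, and variables do not carry over. Pictures are saved under pics/ and viewed, at most 10 in all, crops included, and the job is handed in when it is done.

Besides the shell and the picture viewer there is one more tool, called after "Request:" as name(argument=value, ...), one argument or row to a line, values as JSON. arm_command: Moves the arm, as the interface text tells. Its arguments: {"type":"object","properties":{"steps":{"type":"array","items":{"type":"object","properties":{"rot":{"type":"array","items":{"type":"number"}},"slide":{"type":"array","items":{"type":"number"}},"grip":{"type":"number"}}}},"newtons":{"type":"number"}},"required":["steps"]}

```bash
mkdir -p pics; ls; python3 - <<'E'
from bench import sensors,eyes,order
import cv2
s=sensors.read_state();print(s)
for n in ("scene","top"):
    p=eyes.camera(n);cv2.imwrite(f"pics/{n}0.png",p["pixels"][:,:,::-1])
    print(n,p["intrinsics"],p["pose"].round(4) if hasattr(p["pose"],"round") else p["pose"])
    for t in ("cup_grip","seat","well","tray","jar","sauce","wash","beaker"):
        print(t,[([round(v) for v in d["bbox"]],round(d["conf"],2)) for d in eyes.look_for(t,p)][:4])
E
```

```text
pics
{'time': 0.0, 'joint_positions': array([-1.25160789,  0.33286744, -0.06472205,  1.46092874,  0.02162031,
        1.34992422, -0.08848347]), 'joint_vel': array([-0.00065395, -0.00146294, -0.00051999,  0.00170255, -0.00069955,
       -0.00043106,  0.00055267]), 'joint_torque': array([ 8.62954912e-04, -6.23271775e+01,  2.53388128e-02, -3.89893270e+01,
       -6.12460845e-02,  3.97165271e-02,  1.81438804e-04]), 'ee_pos': array([0.20935201, 0.58847967, 0.22176278]), 'eef_rot': array([ 1.70032740e-01,  9.85438154e-01, -7.10912372e-04, -8.21878600e-05]), 'ft_force': array([-0.17789353,  0.9098152 ,  0.10949628]), 'torque': array([-0.00623656, -0.0189352 , -0.05393797]), 'grip_force': 0.0, 'width': 0.08710684265110939}
scene [[437.57848733   0.         314.63739628]
 [  0.         437.57848733 229.30633972]
 [  0.           0.           1.        ]] [[-0.1966  0.5689 -0.7985  1.4237]
 [ 0.9803  0.099  -0.1708  0.2569]
 [-0.0181 -0.8164 -0.5772  0.7271]
 [ 0.      0.      0.      1.    ]]
cup_grip [([171, 211, 192, 250], 0.84)]
seat []
well [([368, 158, 408, 195], 0.65)]
tray [([158, 224
[... 214 characters left out ...]
  0.         320.36019423]
 [  0.         577.07891493 231.86426696]
 [  0.           0.           1.        ]] [[-1.1860e-01 -9.6940e-01  2.1490e-01  2.1230e-01]
 [-9.9290e-01  1.1610e-01 -2.4300e-02  8.1600e-02]
 [-1.4000e-03 -2.1620e-01 -9.7630e-01  1.5494e+00]
 [ 0.0000e+00  0.0000e+00  0.0000e+00  1.0000e+00]]
cup_grip [([437, 204, 463, 230], 0.89)]
seat [([251, 329, 271, 349], 0.84), ([256, 217, 268, 230], 0.61)]
well [([245, 208, 278, 239], 0.88), ([231, 317, 284, 361], 0.81)]
tray [([356, 184, 470, 270], 0.59)]
jar [([387, 210, 404, 232], 0.83)]
sauce [([245, 207, 277, 236], 0.67), ([396, 128, 419, 166], 0.63)]
wash [([307, 125, 354, 167], 0.79)]
beaker [([155, 219, 188, 254], 0.58)]
```

```bash
cat > h.py <<'E'
from bench import sensors,eyes,order
import numpy as np,cv2
from scipy.spatial.transform import Rotation as R
def ray(p,u,v,fish=False):
    K=p["intrinsics"];T=np.array(p["pose"])
    x=np.array([(u-K[0][2])/K[0][0],(v-K[1][2])/K[1][1]])
    if fish:
        t=np.linalg.norm(x);d=np.r_[x/max(t,1e-9)*np.sin(t),np.cos(t)]
    else: d=np.r_[x,1]
    return T[:3,3],T[:3,:3]@d
def at(p,u,v,z,fish=False):
    o,d=ray(p,u,v,fish);return (o+d*(z-o[2])/d[2])
def proj(p,X,fish=False):
    K=p["intrinsics"];T=np.array(p["pose"]);c=T[:3,:3].T@(np.array(X)-T[:3,3])
    if fish:
        r=np.linalg.norm(c[:2]);q=c[:2]/max(r,1e-9)*np.arctan2(r,c[2])
    else: q=c[:2]/c[2]
    return np.array([q[0]*K[0][0]+K[0][2],q[1]*K[1][1]+K[1][2]])
E
python3 - <<'E'
from h import *
p=eyes.camera("top")
for n,u,v,z in(("cup",450,217,.081),("well",262,223,.122),("well2",257,339,.122),("jar",395,221,.05),("sauce",407,147,.1),("wash",330,146,.1),("beaker",171,237,.05),("tray",413,227,.01)): print(n,at(p,u,v,z).round(3))
a=cv2.imread("pics/top0.png")[110:370,140:500];b=cv2.imread("pics/scene0.png")[130:330,130:500]
a=cv2.resize(a,None,fx=2.2,fy=2.2)
cv2.imwrite("pics/a.png",a)
E
```

```text
cup [ 0.535 -0.297  0.081]
well [0.567 0.191 0.122]
well2 [0.28  0.231 0.122]
jar [ 0.548 -0.157  0.05 ]
sauce [ 0.733 -0.211  0.1  ]
wash [ 0.761 -0.008  0.1  ]
beaker [0.576 0.44  0.05 ]
tray [ 0.535 -0.21   0.01 ]
```

View pics/a.png

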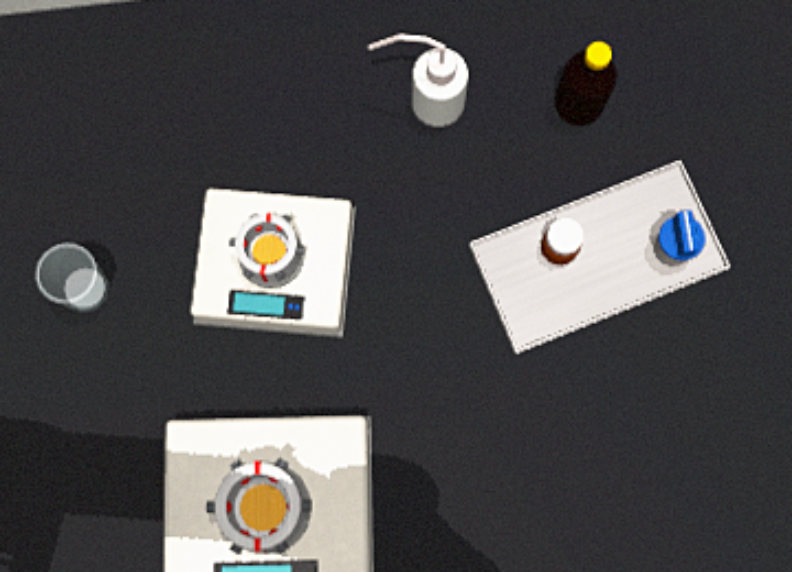

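View pics/scene0.png

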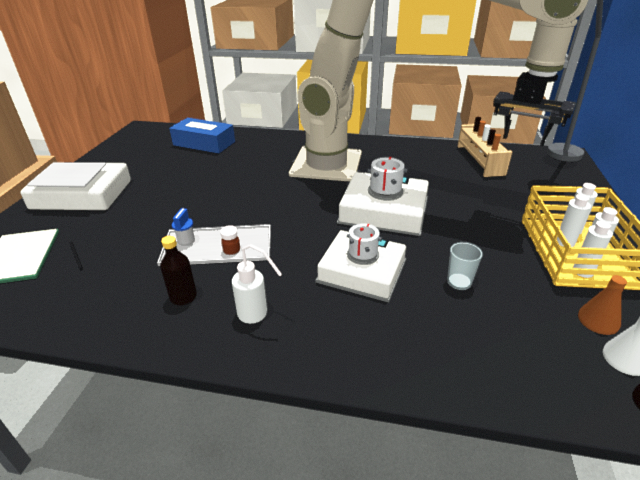

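The small well is at top-image pixel (262,223), with its marks roughly along world x. The cup's bar is at (450,217) and also lies along x. The larger well at (257,339) is the look-alike. I'll go via the well and look from near.

Request:
arm_command(
  steps=[
    {"slide": [0.042, -0.042, 0.01], "rot": [0, 0, 2.5], "grip": 1},
    {"slide": [0.042, -0.042, 0.01], "rot": [0, 0, 2.5], "grip": 1},
    {"slide": [0.042, -0.042, 0.01], "rot": [0, 0, 2.5], "grip": 1},
    {"slide": [0.042, -0.042, 0.01], "rot": [0, 0, 2.5], "grip": 1},
    {"slide": [0.042, -0.042, 0.01], "rot": [0, 0, 2.5], "grip": 1},
    {"slide": [0.042, -0.042, 0.01], "rot": [0, 0, 2.5], "grip": 1},
    {"slide": [0.042, -0.042, 0.01], "rot": [0, 0, 2.5], "grip": 1},
    {"slide": [0.042, -0.042, 0.01], "rot": [0, 0, 2], "grip": 1},
  ],
)

```text
time: 1.95
ee_pos: [0.5466, 0.2514, 0.3032]
eef_rot: [-0.0, 1.0, 0.0, 0.0]
ft_force: [1.3, 1.1, -0.1]
width: 0.0869
grip_force: 0.0
```

```bash
python3 - <<'E'
from h import *
s=sensors.read_state();print(s["ee_pos"],s["joint_positions"].round(2),R.from_quat(s["eef_rot"]).as_matrix().round(3),s["ft_force"])
p=eyes.camera("wrist");cv2.imwrite("pics/w1.png",p["pixels"][:,:,::-1]);print(p["intrinsics"],p["pose"])
for t in("well","seat"):print(t,eyes.look_for(t,p))
np.savez("w1.npz",K=p["intrinsics"],T=p["pose"])
E
```

```text
[0.54662811 0.25141245 0.30321056] [-0.67  0.25  0.2   1.41 -0.05  1.49  1.1 ] [[-1.    -0.     0.001]
 [-0.     1.     0.   ]
 [-0.001  0.    -1.   ]] [ 1.27161261  1.07362118 -0.10466169]
[[371.64829954   0.         319.80662727]
 [  0.         371.64829954 244.114119  ]
 [  0.           0.           1.        ]] [[ 5.38203100e-04  9.55403904e-01  2.95301693e-01  4.64914668e-01]
 [ 9.99999573e-01 -7.36099477e-04  5.58985771e-04  2.50657945e-01]
 [ 7.51428610e-04  2.95301266e-01 -9.55403892e-01  4.66717784e-01]
 [ 0.00000000e+00  0.00000000e+00  0.00000000e+00  1.00000000e+00]]
well [{'bbox': [218.6, 205.9, 305.4, 283.7], 'conf': 0.6}]
seat [{'bbox': [244.7, 223.4, 286.8, 255.7], 'conf': 0.83}]
```

View pics/w1.png

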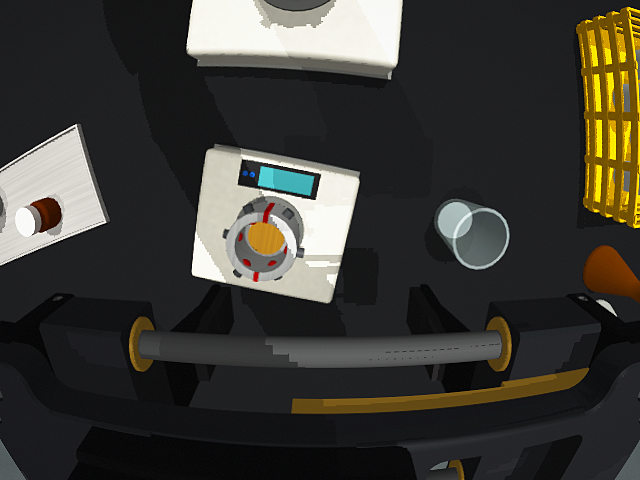

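The wrist view shows the small well around (263,242), with rim marks at about (268,205) at the top and (256,277) at the bottom. I'll measure those by colour.

```bash
cat >> h.py <<'E'
def marks(p):
    a=p["pixels"].astype(int);m=((a[...,0]>110)&(a[...,1]<70)&(a[...,2]<70)).astype(np.uint8)
    n,l,s,c=cv2.connectedComponentsWithStats(m)
    for i in range(1,n):
        if s[i,4]>5:
            X=at(p,*c[i],.122,True)
            if np.hypot(X[0]-.567,X[1]-.191)<.06: print(s[i],c[i].round(1),X.round(4))
E
python3 - <<'E'
from h import *
d=np.load("w1.npz");p=dict(intrinsics=d["K"],pose=d["T"],pixels=cv2.imread("pics/w1.png")[:,:,::-1])
marks(p)
a=cv2.imread("pics/w1.png")[190:295,205:320]
cv2.imwrite("pics/w1c.png",cv2.resize(a,None,fx=5,fy=5,interpolation=cv2.INTER_CUBIC))
E
```

```text
[263 203  12  20  99] [267.3 212.3] [0.5396 0.2007 0.122 ]
[251 223   5   2   8] [252.6 223.4] [0.5505 0.186  0.122 ]
[239 233   3   8  19] [239.9 236.7] [0.5638 0.1726 0.122 ]
[284 246   3   9  19] [285.2 249.9] [0.5774 0.217  0.122 ]
[243 259   7   7  35] [246.1 262.2] [0.5904 0.1772 0.122 ]
[268 261   8   5  31] [271.4 263. ] [0.591  0.2028 0.122 ]
[253 272   6  10  37] [255.5 276.2] [0.6053 0.1858 0.122 ]
```

View pics/w1c.png

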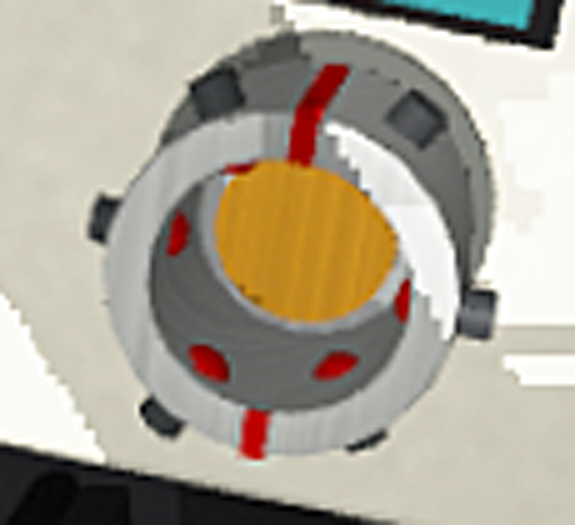

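Request:
arm_command(
  steps=[
    {"slide": [0, -0.06, 0], "grip": 1},
    {"slide": [0, -0.06, 0], "grip": 1},
    {"slide": [0, -0.06, 0], "grip": 1},
    {"slide": [0, -0.06, 0], "grip": 1},
    {"slide": [0, -0.06, 0], "grip": 1},
    {"slide": [0, -0.06, 0], "grip": 1},
    {"slide": [0, -0.06, 0], "grip": 1},
    {"slide": [0, -0.06, 0], "grip": 1},
  ],
)

```text
schema error: expected keys rot, slide, grip
```

```bash
python3 - <<'E'
from h import *
s=sensors.read_state();print(s["ee_pos"],s["joint_positions"].round(2))
p=eyes.camera("wrist");cv2.imwrite("pics/w2.png",p["pixels"][:,:,::-1]);print(p["pose"])
print(eyes.look_for("cup_grip",p))
np.savez("w2.npz",K=p["intrinsics"],T=p["pose"])
E
```

```text
[0.54785904 0.24929114 0.30300911] [-0.67  0.25  0.21  1.41 -0.05  1.49  1.1 ]
[[ 8.27019603e-03  9.55091289e-01  2.96196274e-01  4.66037090e-01]
 [ 9.99965687e-01 -7.75746503e-03 -2.90626540e-03  2.49344201e-01]
 [-4.78016527e-04  2.96210146e-01 -9.55122673e-01  4.66467355e-01]
 [ 0.00000000e+00  0.00000000e+00  0.00000000e+00  1.00000000e+00]]
[{'bbox': [0.0, 199.5, 4.4, 219.2], 'conf': 0.55}, {'bbox': [17.2, 199.6, 65.1, 234.0], 'conf': 0.31}]
```

View pics/w2.png

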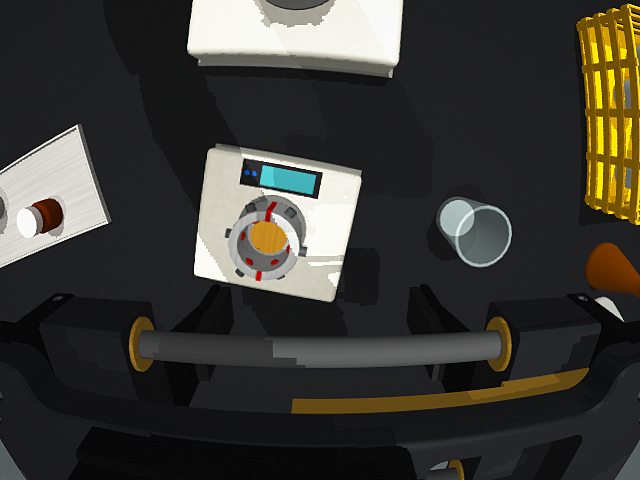

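The picture shows the same view after settling, with the well at (265,243). The cup is out of view to the left. Next I compute the well centre from the crop's rim points and move on to the cup.

Request:
arm_command(
  steps=[
    {"rot": [0, 0, 0], "slide": [0, -0.06, 0], "grip": 1},
    {"rot": [0, 0, 0], "slide": [0, -0.06, 0], "grip": 1},
    {"rot": [0, 0, 0], "slide": [0, -0.06, 0], "grip": 1},
    {"rot": [0, 0, 0], "slide": [0, -0.06, 0], "grip": 1},
    {"rot": [0, 0, 0], "slide": [0, -0.06, 0], "grip": 1},
    {"rot": [0, 0, 0], "slide": [0, -0.06, 0], "grip": 1},
    {"rot": [0, 0, 0], "slide": [0, -0.06, 0], "grip": 1},
    {"rot": [0, 0, 0], "slide": [0, -0.06, 0], "grip": 1},
  ],
)

```text
time: 3.2
ee_pos: [0.5458, -0.2269, 0.3026]
eef_rot: [-0.001, 1.0, 0.001, 0.0]
ft_force: [0.8, 0.1, -0.5]
width: 0.0869
grip_force: 0.0
```

```bash
python3 - <<'E'
from h import *
from scipy.optimize import least_squares
d=np.load("w1.npz");p=dict(intrinsics=d["K"],pose=d["T"])
W=lambda u,v:at(p,205+(u+.5)/5-.5,190+(v+.5)/5-.5,.122,True)[:2]
P=np.array([W(*q) for q in((104,275),(253,458),(312,108),(460,290))])
r=least_squares(lambda c:np.hypot(*(P-c).T)-.036,[.567,.191]);print("outer",r.x,r.fun)
B=np.array([W(*q) for q in((150,275),(258,410),(302,162),(408,290))])
r=least_squares(lambda c:np.hypot(*(B-c).T)-.026,[.567,.191]);print("bore",r.x,r.fun)
for a,b in((P[1],P[2]),(B[1],B[2])):print("mark az",np.degrees(np.arctan2(*(a-b)[::-1])),(a+b)/2,np.linalg.norm(a-b))
s=sensors.read_state();print(s["ee_pos"],s["joint_positions"].round(2),s["joint_vel"].round(2))
for _ in range(3):p=eyes.camera("wrist")
cv2.imwrite("pics/w3.png",p["pixels"][:,:,::-1]);print(p["pose"])
print(sensors.read_state()["ee_pos"])
print(eyes.look_for("cup_grip",p))
np.savez("w3.npz",K=p["intrinsics"],T=p["pose"])
E
```

```text
outer [0.57467375 0.19265267] [-0.00040173  0.00091838  0.00094887 -0.00041776]
bore [0.57470572 0.19227124] [-0.00021386  0.00018735  0.00020954 -0.0002215 ]
mark az -11.956992333003235 [0.57470458 0.19287181] 0.07386593250045932
mark az -12.451539396008192 [0.57475487 0.19254524] 0.052393940513927345
[ 0.54578979 -0.22686482  0.30261734] [-0.12  0.24  0.54  1.45 -0.12  1.48  1.99] [ 0.68  0.45  0.34 -0.43 -0.28  0.07  0.99]
[[ 0.00918702  0.95574696  0.2940465   0.46218269]
 [ 0.99995519 -0.00810867 -0.0048862  -0.23252196]
 [-0.00228564  0.29407822 -0.95577862  0.46606868]
 [ 0.          0.          0.          1.        ]]
[ 0.54474474 -0.22918531  0.30227949]
[{'bbox': [232.6, 176.3, 288.7, 232.9], 'conf': 0.88}]
```

View pics/w3.png

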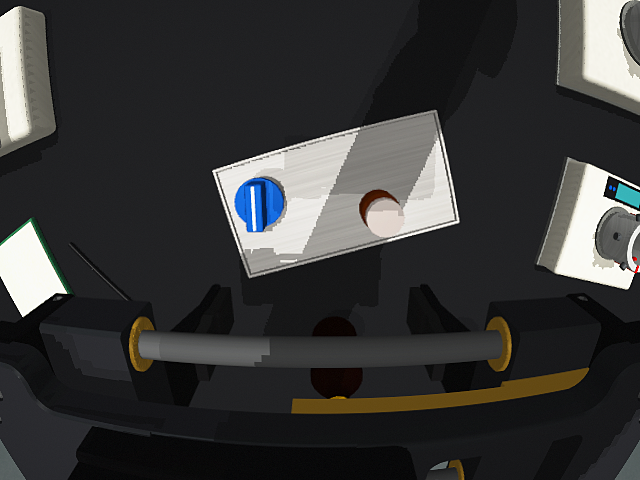

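The picture shows the cup at (259,204), its bar running along image-vertical, with the jar well clear at (382,214). I'll fit the cup's silhouette.

```bash
cat >> h.py <<'E'
from scipy.optimize import minimize
def cupfit(p,x0,fish=True,zf=.005):
    S=4;a=p["pixels"].astype(int);m=((a[...,2]>90)&(a[...,2]>a[...,0]+50)).astype(np.uint8)
    g=proj(p,[x0[0],x0[1],zf+.07],fish).astype(int);w=55
    sl=(slice(max(g[1]-w,0),g[1]+w),slice(max(g[0]-w,0),g[0]+w));m=cv2.resize(m[sl]*255,None,fx=S,fy=S,interpolation=cv2.INTER_LINEAR)>127
    o=np.array([sl[1].start,sl[0].start]);t=np.linspace(0,2*np.pi,40)
    cyl=np.array([[.028*np.cos(q),.028*np.sin(q),z] for q in t for z in(zf+.052,zf+.06)])
    bar=np.array([[i*.025,j*.009,z] for i in(-1,1) for j in(-1,1) for z in(zf+.06,zf+.092)])
    def c(x):
        M=np.zeros(m.shape,np.uint8)
        for B in(cyl,bar):
            Q=B.copy();Q[:,:2]=B[:,:2]@np.array([[np.cos(x[2]),np.sin(x[2])],[-np.sin(x[2]),np.cos(x[2])]])+x[:2]
            P=np.array([(proj(p,q,fish)-o+.5)*S-.5 for q in Q])
            cv2.fillConvexPoly(M,cv2.convexHull(np.round(P).astype(np.int32)),1)
        M=M>0;return 1-(M&m).sum()/(M|m).sum()
    best=min((minimize(c,[*x0[:2],y],method="Nelder-Mead",options=dict(initial_simplex=[[x0[0],x0[1],y],[x0[0]+.008,x0[1],y],[x0[0],x0[1]+.008,y],[x0[0],x0[1],y+.2]])) for y in(x0[2]-.25,x0[2],x0[2]+.25)),key=lambda r:r.fun)
    return best.x,best.fun
E
python3 - <<'E'
from h import *
d=np.load("w3.npz");p=dict(intrinsics=d["K"],pose=d["T"],pixels=cv2.imread("pics/w3.png")[:,:,::-1])
print(at(p,259,204,.065,True));print(cupfit(p,[.54,-.297,0]))
s=sensors.read_state();print(s["ee_pos"],s["joint_positions"].round(2),s["joint_vel"].round(2))
E
```

```text
[ 0.53854315 -0.3014547   0.065     ]
(array([ 0.53717077, -0.30277288,  0.04324571]), np.float64(0.2016342296835537))
[ 0.54554246 -0.22658373  0.30221162] [-0.12  0.24  0.54  1.45 -0.12  1.48  1.98] [-0.03 -0.01 -0.04  0.01 -0.01  0.   -0.01]
```

Request:
arm_command(
  steps=[
    {"rot": [0, 0, 0], "slide": [-0.002, -0.025, -0.02], "grip": 1},
    {"rot": [0, 0, 0], "slide": [-0.002, -0.025, -0.02], "grip": 1},
    {"rot": [0, 0, 0], "slide": [-0.002, -0.025, -0.02], "grip": 1},
    {"rot": [0, 0, 0], "slide": [-0.002, 0, -0.02], "grip": 1},
    {"rot": [0, 0, 0], "slide": [0, 0, 0], "grip": 1},
    {"rot": [0, 0, 0], "slide": [0, 0, 0], "grip": 1},
    {"rot": [0, 0, 0], "slide": [0, 0, 0], "grip": 1},
    {"rot": [0, 0, 0], "slide": [0, 0, 0], "grip": 1},
  ],
)

```text
time: 4.4
ee_pos: [0.5379, -0.3019, 0.2233]
eef_rot: [0.0, 1.0, -0.0, 0.0]
ft_force: [-0.8, 0.0, 0.2]
width: 0.0873
grip_force: 0.0
```

```bash
sed -i 's/m=cv2.resize(m\[sl\]\*255/m=cv2.morphologyEx(m[sl],cv2.MORPH_CLOSE,np.ones((9,9)));m=cv2.resize(m*255/; s/w=55/w=75/' h.py
python3 - <<'E'
from h import *
p=eyes.camera("wrist");cv2.imwrite("pics/w4.png",p["pixels"][:,:,::-1])
np.savez("w4.npz",K=p["intrinsics"],T=p["pose"])
s=sensors.read_state();print(s["ee_pos"],s["joint_positions"].round(2),R.from_quat(s["eef_rot"]).as_euler("xyz",degrees=True),p["pose"])
print(cupfit(p,[.537,-.301,0.04]))
b=eyes.look_for("cup_grip",p)[0]["bbox"];print(b)
x=int(b[0])-20;y=int(b[1])-20
cv2.imwrite("pics/w4c.png",cv2.resize(cv2.imread("pics/w4.png")[y:y+120,x:x+140],None,fx=5,fy=5,interpolation=cv2.INTER_CUBIC));print(x,y)
E
```

```text
[ 0.53775375 -0.30198339  0.22306409] [-0.    0.34  0.57  1.51 -0.18  1.34  2.15] [-1.79995834e+02  4.17316501e-02  1.79937628e+02] [[ 1.51809749e-03  9.55255182e-01  2.95779026e-01  4.56115643e-01]
 [ 9.99998833e-01 -1.50119551e-03 -2.84235579e-04 -3.02465434e-01]
 [ 1.72504637e-04  2.95779112e-01 -9.55256346e-01  3.86719658e-01]
 [ 0.00000000e+00  0.00000000e+00  0.00000000e+00  1.00000000e+00]]
(array([ 0.53731253, -0.30229542, -0.01648561]), np.float64(0.03574838635756028))
[289.0, 189.9, 355.3, 261.8]
269 169
```

View pics/w4c.png

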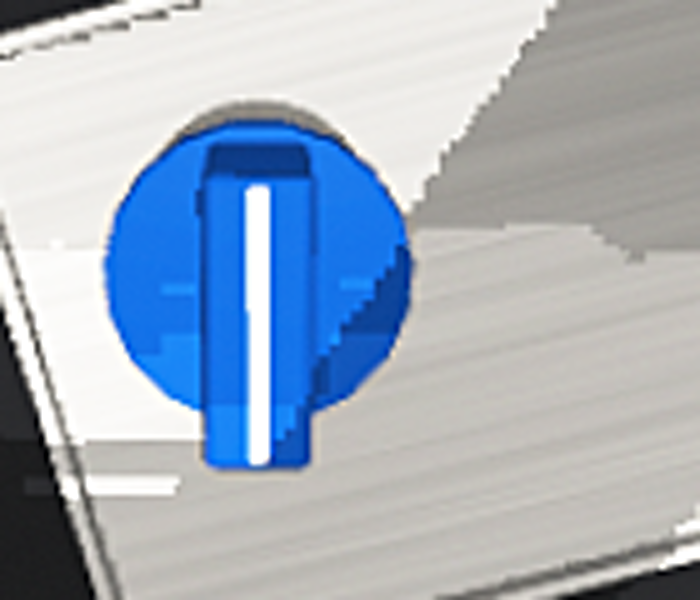

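The picture shows the bar upright in the image, centred at about (320,222) in full-image pixels. The silhouette fit is good (96% overlap), and the TCP is within 1 mm of the cup. Time to descend and grip.

Request:
arm_command(
  steps=[
    {"rot": [0, 0, 0], "slide": [0, 0, -0.04], "grip": 1},
    {"rot": [0, 0, 0], "slide": [0, 0, -0.04], "grip": 1},
    {"rot": [0, 0, 0], "slide": [0, 0, -0.03], "grip": 1},
    {"rot": [0, 0, 0], "slide": [0, 0, -0.02], "grip": 1},
    {"rot": [0, 0, 0], "slide": [0, 0, -0.014], "grip": 1},
    {"rot": [0, 0, 0], "slide": [0, 0, -0.009], "grip": 1},
    {"rot": [0, 0, 0], "slide": [0, 0, 0], "grip": 1},
    {"rot": [0, 0, 0], "slide": [0, 0, 0], "grip": 1},
  ],
)

```text
time: 5.5
ee_pos: [0.5379, -0.3024, 0.0704]
eef_rot: [0.001, 1.0, -0.0, 0.001]
ft_force: [-0.3, -0.7, -0.3]
width: 0.0872
grip_force: 0.0
```

Request:
arm_command(
  steps=[
    {"rot": [0, 0, 0], "slide": [0, 0, 0], "grip": 0},
    {"rot": [0, 0, 0], "slide": [0, 0, 0], "grip": 0},
    {"rot": [0, 0, 0], "slide": [0, 0, 0], "grip": 0},
    {"rot": [0, 0, 0], "slide": [0, 0, 0], "grip": 0},
    {"rot": [0, 0, 0], "slide": [0, 0, 0], "grip": 0},
    {"rot": [0, 0, 0], "slide": [0, 0, 0], "grip": 0},
    {"rot": [0, 0, 0], "slide": [0, 0, 0], "grip": 0},
    {"rot": [0, 0, 0], "slide": [0, 0, 0], "grip": 0},
  ],
  newtons=50,
)

```text
time: 6.5
ee_pos: [0.5375, -0.3021, 0.0695]
eef_rot: [0.001, 1.0, 0.0, -0.0]
ft_force: [0.6, 0.1, 0.7]
width: 0.0181
grip_force: 50.0
```

Request:
arm_command(
  steps=[
    {"rot": [0, 0, 0], "slide": [0, 0, 0.03], "grip": 0},
    {"rot": [0, 0, 0], "slide": [0, 0, 0.05], "grip": 0},
    {"rot": [0, 0, 0], "slide": [0, 0, 0.05], "grip": 0},
    {"rot": [0, 0, 0], "slide": [0, 0, 0.05], "grip": 0},
    {"rot": [0, 0, 7], "slide": [0.0045, 0.055, 0], "grip": 0},
    {"rot": [0, 0, 7], "slide": [0.0045, 0.055, 0], "grip": 0},
    {"rot": [0, 0, 7], "slide": [0.0045, 0.055, 0], "grip": 0},
    {"rot": [0, 0, 7], "slide": [0.0045, 0.055, 0], "grip": 0},
  ],
)

```text
time: 7.5
ee_pos: [0.5552, -0.0804, 0.2494]
eef_rot: [-0.243, 0.97, 0.0, -0.0]
ft_force: [0.6, 0.2, -2.3]
width: 0.0176
grip_force: 50.0
```

Request:
arm_command(
  steps=[
    {"rot": [0, 0, 7], "slide": [0.0045, 0.055, 0], "grip": 0},
    {"rot": [0, 0, 7], "slide": [0.0045, 0.055, 0], "grip": 0},
    {"rot": [0, 0, 7], "slide": [0.0045, 0.055, 0], "grip": 0},
    {"rot": [0, 0, 7], "slide": [0.0045, 0.055, 0], "grip": 0},
    {"rot": [0, 0, 2], "slide": [0.001, 0.04, 0], "grip": 0},
    {"rot": [0, 0, 0], "slide": [0, 0.014, 0], "grip": 0},
    {"rot": [0, 0, 0], "slide": [0, 0, 0], "grip": 0},
    {"rot": [0, 0, 0], "slide": [0, 0, 0], "grip": 0},
  ],
)

```text
time: 8.5
ee_pos: [0.5748, 0.1898, 0.2496]
eef_rot: [-0.483, 0.876, -0.0, -0.0]
ft_force: [0.1, 0.3, -2.7]
width: 0.0174
grip_force: 50.0
```

```bash
python3 - <<'E'
from h import *
s=sensors.read_state();print(s["ee_pos"],s["joint_positions"].round(2),s["ft_force"],R.from_quat(s["eef_rot"]).as_matrix()[:,1])
d=np.load("w1.npz");p=dict(intrinsics=d["K"],pose=d["T"])
for z in(.122,.1,.095,.09,.085,.08,.075):print(z,(proj(p,[.5747,.1925,z],True)-[205,190])*5+2)
for n in("wrist","scene","top"):
    p=eyes.camera(n);cv2.imwrite(f"pics/{n}5.png",p["pixels"][:,:,::-1])
    np.savez(n+"5.npz",K=p["intrinsics"],T=p["pose"])
    print(eyes.look_for("well",p),eyes.look_for("cup_grip",p))
E
```

```text
[0.57483554 0.18979537 0.24959305] [-0.54  0.27  0.18  1.49 -0.05  1.39  2.22] [ 0.11164034  0.25862064 -2.68950931] [-8.45872908e-01  5.33384241e-01 -5.25376710e-04]
0.122 [278.8131572  288.54520866]
0.1 [294.80185481 256.38267675]
0.095 [298.20635739 249.55284821]
0.09 [301.53196096 242.88757002]
0.085 [304.78127088 236.38117222]
0.08 [307.95678414 230.02823262]
0.075 [311.06089459 223.82356404]
[{'bbox': [552.1, 51.2, 638.2, 168.3], 'conf': 0.76}, {'bbox': [268.2, 182.8, 372.5, 257.9], 'conf': 0.64}] [{'bbox': [265.6, 228.1, 377.5, 380.7], 'conf': 0.64}]
[{'bbox': [374.7, 155.1, 410.5, 194.2], 'conf': 0.67}] [{'bbox': [352.6, 175.3, 378.3, 215.1], 'conf': 0.71}]
[{'bbox': [231.5, 318.8, 283.3, 360.7], 'conf': 0.98}] []
```

View pics/wrist5.png

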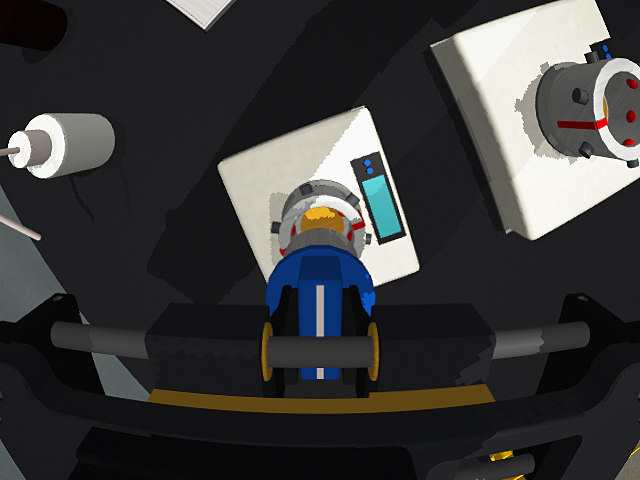

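The picture shows the cup held over the well, whose rim is visible behind it at about (320,215). From parallax the plate is about 38 mm deep, so I expect bottom at about 41 mm. Now I'll cross-check the well centre with the settled frame w2.

```bash
python3 - <<'E'
from h import *
d=np.load("w2.npz");p=dict(intrinsics=d["K"],pose=d["T"],pixels=cv2.imread("pics/w2.png")[:,:,::-1])
marks(p)
E
```

```text
[265 202  12  20 102] [269.5 211.3] [0.5397 0.2006 0.122 ]
[253 221   6   3   8] [255.2 222.2] [0.5503 0.1863 0.122 ]
[241 233   4   7  21] [242.2 236. ] [0.5639 0.1724 0.122 ]
[287 245   3   9  18] [287.7 248.8] [0.5774 0.2169 0.122 ]
[246 259   7   7  30] [248.8 261.6] [0.5905 0.1773 0.122 ]
[271 260   8   5  30] [274.1 262. ] [0.591  0.2029 0.122 ]
[256 271   5  10  44] [258.1 275.6] [0.6056 0.1858 0.122 ]
```

Request:
arm_command(
  steps=[
    {"rot": [0, 0, 0], "slide": [0, 0.0025, -0.02], "grip": 0},
    {"rot": [0, 0, 0], "slide": [0, 0, -0.02], "grip": 0},
    {"rot": [0, 0, 0], "slide": [0, 0, -0.012], "grip": 0},
    {"rot": [0, 0, 0], "slide": [0, 0, -0.006], "grip": 0},
    {"rot": [0, 0, 0], "slide": [0, 0, -0.002], "grip": 0},
    {"rot": [0, 0, 0], "slide": [0, 0, 0], "grip": 0},
    {"rot": [0, 0, 0], "slide": [0, 0, 0], "grip": 0},
    {"rot": [0, 0, 0], "slide": [0, 0, 0], "grip": 0},
  ],
)

```text
time: 9.95
ee_pos: [0.5746, 0.1944, 0.1899]
eef_rot: [-0.484, 0.875, 0.0, 0.0]
ft_force: [0.0, 0.3, -2.6]
width: 0.0174
grip_force: 50.0
```

```bash
python3 - <<'E'
from h import *
s=sensors.read_state();print(s["ee_pos"],s["joint_positions"].round(2),s["ft_force"],s["torque"])
p=eyes.camera("scene");a=p["pixels"][:,:,::-1]
u,v=proj(p,[.5747,.1925,.14]).astype(int);print(u,v)
cv2.imwrite("pics/s6.png",cv2.resize(a[v-50:v+50,u-60:u+60],None,fx=5,fy=5,interpolation=cv2.INTER_CUBIC))
E
```

```text
[0.5746302  0.19443715 0.18994109] [-0.54  0.31  0.17  1.57 -0.05  1.27  2.22] [ 0.02543157  0.28629046 -2.58872563] [0.10452178 0.06362463 0.00809644]
363 224
```

View pics/s6.png

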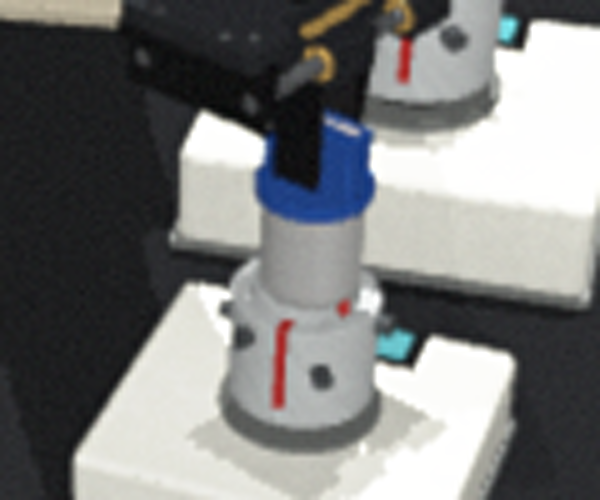

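The view shows the cup standing just above the bore; it is about 1–2 px right of the axis, which matches the +2 mm error in y. I'll correct that and enter down to the first nubs.

Request:
arm_command(
  steps=[
    {"rot": [0, 0, 0], "slide": [0, -0.002, 0], "grip": 0},
    {"rot": [0, 0, 0], "slide": [0, 0, -0.002], "grip": 0},
    {"rot": [0, 0, 0], "slide": [0, 0, -0.002], "grip": 0},
    {"rot": [0, 0, 0], "slide": [0, 0, -0.002], "grip": 0},
    {"rot": [0, 0, 0], "slide": [0, 0, -0.002], "grip": 0},
    {"rot": [0, 0, 0], "slide": [0, 0, -0.001], "grip": 0},
    {"rot": [0, 0, 0], "slide": [0, 0, 0], "grip": 0},
    {"rot": [0, 0, 0], "slide": [0, 0, 0], "grip": 0},
  ],
)

```text
time: 11.0
ee_pos: [0.5745, 0.1924, 0.1807]
eef_rot: [-0.484, 0.875, 0.0, 0.0]
ft_force: [-0.2, -0.3, -1.6]
width: 0.0177
grip_force: 50.0
```

Request:
arm_command(
  steps=[
    {"rot": [0, 0, -8], "slide": [0, 0, 0], "grip": 0},
    {"rot": [0, 0, -10], "slide": [0, 0, -0.0007], "grip": 0},
    {"rot": [0, 0, -10], "slide": [0, 0, -0.0008], "grip": 0},
    {"rot": [0, 0, -10], "slide": [0, 0, -0.0008], "grip": 0},
    {"rot": [0, 0, -10], "slide": [0, 0, -0.0008], "grip": 0},
    {"rot": [0, 0, -10], "slide": [0, 0, -0.0008], "grip": 0},
    {"rot": [0, 0, -10], "slide": [0, 0, -0.0008], "grip": 0},
    {"rot": [0, 0, -10], "slide": [0, 0, 0], "grip": 0},
  ],
)

```text
time: 12.0
ee_pos: [0.5746, 0.1924, 0.176]
eef_rot: [0.177, 0.984, 0.0, 0.0]
ft_force: [1.0, 0.1, -2.0]
width: 0.0173
grip_force: 50.0
```

```bash
python3 - <<'E'
from h import *
s=sensors.read_state();print(s["ee_pos"],s["joint_positions"].round(2),s["ft_force"],s["torque"],R.from_quat(s["eef_rot"]).as_matrix()[:,0])
E
```

```text
[0.57463155 0.19235569 0.17600468] [-0.69  0.32  0.36  1.6  -0.12  1.24  0.91] [ 0.98506073  0.0997037  -1.98556933] [-0.07920873 -0.11607736 -0.02133547] [-9.37208254e-01  3.48770112e-01 -3.10916637e-04]
```

Request:
arm_command(
  steps=[
    {"rot": [0, 0, -10], "slide": [0, 0, -0.0005], "grip": 0},
    {"rot": [0, 0, -10], "slide": [0, 0, -0.001], "grip": 0},
    {"rot": [0, 0, -10], "slide": [0, 0, -0.001], "grip": 0},
    {"rot": [0, 0, -10], "slide": [0, 0, -0.001], "grip": 0},
    {"rot": [0, 0, -10], "slide": [0, 0, -0.001], "grip": 0},
    {"rot": [0, 0, -10], "slide": [0, 0, -0.001], "grip": 0},
    {"rot": [0, 0, -10], "slide": [0, 0, -0.001], "grip": 0},
    {"rot": [0, 0, -10], "slide": [0, 0, 0], "grip": 0},
  ],
)

```text
time: 13.0
ee_pos: [0.5747, 0.1927, 0.1697]
eef_rot: [0.768, 0.64, 0.0, 0.0]
ft_force: [0.9, -0.0, -2.6]
width: 0.0177
grip_force: 50.0
```

```bash
python3 - <<'E'
from h import *
s=sensors.read_state();print(s["ee_pos"],s["joint_positions"].round(2),s["ft_force"],s["torque"],R.from_quat(s["eef_rot"]).as_matrix()[:,0])
E
```

```text
[0.57468319 0.19271018 0.1697235 ] [-0.86  0.35  0.57  1.61 -0.2   1.23 -0.43] [ 9.12697249e-01 -1.86653629e-03 -2.59612441e+00] [ 0.00109579 -0.16297074  0.19257342] [1.80141541e-01 9.83640486e-01 6.48364702e-04]
```

Request:
arm_command(
  steps=[
    {"rot": [0, 0, -10], "slide": [0, 0, -0.0005], "grip": 0},
    {"rot": [0, 0, -10], "slide": [0, 0, -0.001], "grip": 0},
    {"rot": [0, 0, -10], "slide": [0, 0, -0.001], "grip": 0},
    {"rot": [0, 0, -10], "slide": [0, 0, -0.001], "grip": 0},
    {"rot": [0, 0, -10], "slide": [0, 0, -0.001], "grip": 0},
    {"rot": [0, 0, -10], "slide": [0, 0, -0.001], "grip": 0},
    {"rot": [0, 0, -10], "slide": [0, 0, -0.001], "grip": 0},
    {"rot": [0, 0, -10], "slide": [0, 0, 0], "grip": 0},
  ],
)

```text
time: 14.0
ee_pos: [0.5747, 0.1929, 0.1632]
eef_rot: [1.0, -0.003, 0.0, -0.0]
ft_force: [1.5, 0.1, -2.1]
width: 0.0177
grip_force: 50.0
```

```bash
python3 - <<'E'
from h import *
s=sensors.read_state();print(s["ee_pos"],s["joint_positions"].round(2),s["ft_force"],s["torque"],R.from_quat(s["eef_rot"]).as_matrix()[:,0])
E
```

```text
[0.57470785 0.19291237 0.16317993] [-1.04  0.42  0.83  1.63 -0.32  1.24 -1.73] [ 1.49736873  0.05587907 -2.06041953] [ 0.12488398 -0.10287101  0.179306  ] [ 9.99979864e-01 -6.29090609e-03  8.34732760e-04]
```

Request:
arm_command(
  steps=[
    {"rot": [0, 0, 7], "slide": [0, 0, 0], "grip": 0},
    {"rot": [0, 0, 10], "slide": [0, 0, 0], "grip": 0},
    {"rot": [0, 0, 10], "slide": [0, 0, -0.001], "grip": 0},
    {"rot": [0, 0, 10], "slide": [0, 0, -0.001], "grip": 0},
    {"rot": [0, 0, 10], "slide": [0, 0, -0.001], "grip": 0},
    {"rot": [0, 0, 10], "slide": [0, 0, -0.001], "grip": 0},
    {"rot": [0, 0, 10], "slide": [0, 0, -0.001], "grip": 0},
    {"rot": [0, 0, 10], "slide": [0, 0, 0], "grip": 0},
  ],
)

```text
time: 15.0
ee_pos: [0.5748, 0.1928, 0.1587]
eef_rot: [0.781, 0.624, 0.001, -0.0]
ft_force: [-0.1, -0.1, -1.7]
width: 0.0177
grip_force: 50.1
```

Request:
arm_command(
  steps=[
    {"rot": [0, 0, 8], "slide": [0, 0, 0], "grip": 0},
    {"rot": [0, 0, 10], "slide": [0, 0, -0.0005], "grip": 0},
    {"rot": [0, 0, 10], "slide": [0, 0, -0.0005], "grip": 0},
    {"rot": [0, 0, 10], "slide": [0, 0, -0.0005], "grip": 0},
    {"rot": [0, 0, 10], "slide": [0, 0, -0.0005], "grip": 0},
    {"rot": [0, 0, 10], "slide": [0, 0, -0.0005], "grip": 0},
    {"rot": [0, 0, 10], "slide": [0, 0, -0.0005], "grip": 0},
    {"rot": [0, 0, 10], "slide": [0, 0, 0], "grip": 0},
  ],
)

```text
time: 16.0
ee_pos: [0.5748, 0.1927, 0.1552]
eef_rot: [0.215, 0.977, 0.001, 0.0]
ft_force: [1.8, 0.9, -2.1]
width: 0.018
grip_force: 50.1
```

```bash
python3 - <<'E'
from h import *
s=sensors.read_state();print(s["ee_pos"],s["joint_positions"].round(2),s["ft_force"],s["torque"],R.from_quat(s["eef_rot"]).as_matrix()[:,0])
E
```

```text
[0.57480741 0.19272074 0.15524573] [-0.68  0.34  0.35  1.62 -0.12  1.2   0.83] [ 1.77495618  0.93946969 -2.09043476] [ 0.2980637  -0.20154102 -0.42833927] [-9.07917612e-01  4.19148453e-01 -4.28750554e-04]
```

Request:
arm_command(
  steps=[
    {"rot": [0, 0, 8], "slide": [0, 0, 0], "grip": 0},
    {"rot": [0, 0, 10], "slide": [0, 0, -0.0004], "grip": 0},
    {"rot": [0, 0, 10], "slide": [0, 0, -0.0004], "grip": 0},
    {"rot": [0, 0, 10], "slide": [0, 0, -0.0004], "grip": 0},
    {"rot": [0, 0, 10], "slide": [0, 0, -0.0004], "grip": 0},
    {"rot": [0, 0, 10], "slide": [0, 0, -0.0004], "grip": 0},
    {"rot": [0, 0, 10], "slide": [0, 0, -0.0004], "grip": 0},
    {"rot": [0, 0, 5], "slide": [0, 0, 0], "grip": 0},
  ],
)

```text
time: 17.0
ee_pos: [0.5749, 0.1928, 0.1529]
eef_rot: [-0.408, 0.913, 0.0, 0.001]
ft_force: [0.1, 0.9, -1.7]
width: 0.018
grip_force: 50.1
```

Request:
arm_command(
  steps=[
    {"rot": [0, 0, -7], "slide": [0, 0, 0], "grip": 0},
    {"rot": [0, 0, -10], "slide": [0, 0, 0], "grip": 0},
    {"rot": [0, 0, -10], "slide": [0, 0, -0.0004], "grip": 0},
    {"rot": [0, 0, -10], "slide": [0, 0, -0.0004], "grip": 0},
    {"rot": [0, 0, -10], "slide": [0, 0, -0.0004], "grip": 0},
    {"rot": [0, 0, -10], "slide": [0, 0, -0.0004], "grip": 0},
    {"rot": [0, 0, -10], "slide": [0, 0, -0.0004], "grip": 0},
    {"rot": [0, 0, -10], "slide": [0, 0, 0], "grip": 0},
  ],
)

```text
time: 18.0
ee_pos: [0.5748, 0.1928, 0.1508]
eef_rot: [0.253, 0.967, 0.0, 0.0]
ft_force: [1.1, 0.2, -1.7]
width: 0.0174
grip_force: 50.1
```

```bash
python3 - <<'E'
from h import *
s=sensors.read_state();print(s["ee_pos"],s["joint_positions"].round(2),s["ft_force"],s["torque"],R.from_quat(s["eef_rot"]).as_matrix()[:,0])
E
```

```text
[0.57484015 0.19275955 0.15084424] [-0.69  0.35  0.36  1.63 -0.13  1.19  0.76] [ 1.07696007  0.2450021  -1.65862683] [ 0.10363254 -0.28068255  0.42220389] [-8.71565298e-01  4.90278916e-01 -7.18686527e-04]
```

Request:
arm_command(
  steps=[
    {"rot": [0, 0, -10], "slide": [0, 0, 0], "grip": 0},
    {"rot": [0, 0, -10], "slide": [0, 0, -0.0003], "grip": 0},
    {"rot": [0, 0, -10], "slide": [0, 0, -0.0003], "grip": 0},
    {"rot": [0, 0, -10], "slide": [0, 0, -0.0003], "grip": 0},
    {"rot": [0, 0, -10], "slide": [0, 0, -0.0003], "grip": 0},
    {"rot": [0, 0, -10], "slide": [0, 0, -0.0003], "grip": 0},
    {"rot": [0, 0, -10], "slide": [0, 0, 0], "grip": 0},
    {"rot": [0, 0, -10], "slide": [0, 0, 0], "grip": 0},
  ],
)

```text
time: 19.0
ee_pos: [0.5747, 0.1928, 0.1493]
eef_rot: [0.816, 0.578, 0.001, 0.0]
ft_force: [0.5, 1.0, -2.6]
width: 0.0178
grip_force: 50.1
```

Request:
arm_command(
  steps=[
    {"rot": [0, 0, -10], "slide": [0, 0, 0], "grip": 0},
    {"rot": [0, 0, -10], "slide": [0, 0, -0.0003], "grip": 0},
    {"rot": [0, 0, -10], "slide": [0, 0, -0.0003], "grip": 0},
    {"rot": [0, 0, -10], "slide": [0, 0, -0.0003], "grip": 0},
    {"rot": [0, 0, -10], "slide": [0, 0, -0.0003], "grip": 0},
    {"rot": [0, 0, -10], "slide": [0, 0, -0.0003], "grip": 0},
    {"rot": [0, 0, -10], "slide": [0, 0, 0], "grip": 0},
    {"rot": [0, 0, -10], "slide": [0, 0, 0], "grip": 0},
  ],
)

```text
time: 20.0
ee_pos: [0.5747, 0.193, 0.1478]
eef_rot: [0.997, -0.081, 0.0, -0.0]
ft_force: [0.7, 0.5, -2.4]
width: 0.0175
grip_force: 50.1
```

Request:
arm_command(
  steps=[
    {"rot": [0, 0, 7], "slide": [0, 0, 0], "grip": 0},
    {"rot": [0, 0, 10], "slide": [0, 0, -0.0003], "grip": 0},
    {"rot": [0, 0, 10], "slide": [0, 0, -0.0003], "grip": 0},
    {"rot": [0, 0, 10], "slide": [0, 0, -0.0003], "grip": 0},
    {"rot": [0, 0, 10], "slide": [0, 0, -0.0003], "grip": 0},
    {"rot": [0, 0, 10], "slide": [0, 0, -0.0002], "grip": 0},
    {"rot": [0, 0, 10], "slide": [0, 0, 0], "grip": 0},
    {"rot": [0, 0, 10], "slide": [0, 0, 0], "grip": 0},
  ],
)

```text
time: 21.0
ee_pos: [0.5747, 0.1929, 0.1465]
eef_rot: [0.828, 0.561, 0.001, -0.0]
ft_force: [0.7, 1.1, -1.1]
width: 0.0175
grip_force: 50.1
```

```bash
python3 - <<'E'
from h import *
s=sensors.read_state();print(s["ee_pos"],s["joint_positions"].round(2),s["ft_force"],s["torque"],R.from_quat(s["eef_rot"]).as_matrix()[:,0])
E
```

```text
[0.5747083  0.19286684 0.14647014] [-0.86  0.38  0.58  1.64 -0.22  1.19 -0.61] [ 0.73153236  1.14122207 -1.11378447] [ 0.16872842  0.05350844 -0.37131386] [0.37084785 0.92869287 0.0011963 ]
```

Request:
arm_command(
  steps=[
    {"rot": [0, 0, 10], "slide": [0, 0, 0], "grip": 0},
    {"rot": [0, 0, 10], "slide": [0, 0, -0.0002], "grip": 0},
    {"rot": [0, 0, 10], "slide": [0, 0, -0.0002], "grip": 0},
    {"rot": [0, 0, 10], "slide": [0, 0, -0.0002], "grip": 0},
    {"rot": [0, 0, 10], "slide": [0, 0, -0.0002], "grip": 0},
    {"rot": [0, 0, 10], "slide": [0, 0, -0.0002], "grip": 0},
    {"rot": [0, 0, 10], "slide": [0, 0, 0], "grip": 0},
    {"rot": [0, 0, 10], "slide": [0, 0, 0], "grip": 0},
  ],
)

```text
time: 22.0
ee_pos: [0.5748, 0.1928, 0.1455]
eef_rot: [0.274, 0.962, 0.001, 0.0]
ft_force: [0.7, 0.9, -1.2]
width: 0.0177
grip_force: 50.1
```

Request:
arm_command(
  steps=[
    {"rot": [0, 0, 10], "slide": [0, 0, 0], "grip": 0},
    {"rot": [0, 0, 10], "slide": [0, 0, -0.0002], "grip": 0},
    {"rot": [0, 0, 10], "slide": [0, 0, -0.0002], "grip": 0},
    {"rot": [0, 0, 10], "slide": [0, 0, -0.0002], "grip": 0},
    {"rot": [0, 0, 10], "slide": [0, 0, -0.0002], "grip": 0},
    {"rot": [0, 0, 10], "slide": [0, 0, 0], "grip": 0},
    {"rot": [0, 0, 7], "slide": [0, 0, 0], "grip": 0},
    {"rot": [0, 0, 0], "slide": [0, 0, 0], "grip": 0},
  ],
)

```text
time: 23.0
ee_pos: [0.575, 0.1928, 0.1448]
eef_rot: [-0.3, 0.954, 0.0, 0.001]
ft_force: [0.8, 1.1, 0.2]
width: 0.0175
grip_force: 50.0
```

```bash
python3 - <<'E'
from h import *
s=sensors.read_state();print(s["ee_pos"],s["joint_positions"].round(2),s["ft_force"],s["torque"],R.from_quat(s["eef_rot"]).as_matrix()[:,0])
E
```

```text
[0.57495305 0.19276342 0.14480239] [-0.54  0.34  0.17  1.62 -0.06  1.18  1.83] [0.77837301 1.10899963 0.17464489] [ 0.37559081 -0.30102361  0.32650086] [-0.82013609 -0.57216659 -0.00147939]
```

Request:
arm_command(
  steps=[
    {"rot": [0, 0, -6], "slide": [0, 0, 0], "grip": 0},
    {"rot": [0, 0, -8], "slide": [0, 0, -0.0002], "grip": 0},
    {"rot": [0, 0, -8], "slide": [0, 0, -0.0002], "grip": 0},
    {"rot": [0, 0, -8], "slide": [0, 0, -0.0002], "grip": 0},
    {"rot": [0, 0, -8], "slide": [0, 0, -0.0002], "grip": 0},
    {"rot": [0, 0, -8], "slide": [0, 0, 0], "grip": 0},
    {"rot": [0, 0, -8], "slide": [0, 0, 0], "grip": 0},
    {"rot": [0, 0, -8], "slide": [0, 0, 0], "grip": 0},
  ],
)

```text
time: 24.0
ee_pos: [0.575, 0.1927, 0.1442]
eef_rot: [0.238, 0.971, 0.0, 0.001]
ft_force: [1.5, 0.2, 1.9]
width: 0.0172
grip_force: 50.1
```

```bash
python3 - <<'E'
from h import *
s=sensors.read_state();print(s["ee_pos"],s["joint_positions"].round(2),s["ft_force"],s["torque"],R.from_quat(s["eef_rot"]).as_matrix()[:,0])
E
```

```text
[0.5750211  0.19266083 0.14419078] [-0.67  0.35  0.34  1.63 -0.12  1.18  0.79] [1.52719114 0.18097867 1.90011084] [ 0.05652316 -0.22222494  0.37042039] [-0.88704977  0.46167238 -0.00114815]
```

Request:
arm_command(
  steps=[
    {"rot": [0, 0, -8], "slide": [0, 0, 0], "grip": 0},
    {"rot": [0, 0, -8], "slide": [0, 0, -0.0002], "grip": 0},
    {"rot": [0, 0, -8], "slide": [0, 0, -0.0002], "grip": 0},
    {"rot": [0, 0, -8], "slide": [0, 0, 0], "grip": 0},
    {"rot": [0, 0, -8], "slide": [0, 0, 0], "grip": 0},
    {"rot": [0, 0, -8], "slide": [0, 0, 0], "grip": 0},
    {"rot": [0, 0, -8], "slide": [0, 0, 0], "grip": 0},
    {"rot": [0, 0, -6], "slide": [0, 0, 0], "grip": 0},
  ],
)

```text
time: 25.0
ee_pos: [0.575, 0.1928, 0.1439]
eef_rot: [0.704, 0.71, 0.001, 0.0]
ft_force: [-0.4, 0.3, 3.2]
width: 0.0178
grip_force: 50.1
```

```bash
python3 - <<'E'
from h import *
s=sensors.read_state();print(s["ee_pos"],s["ft_force"],s["torque"],R.from_quat(s["eef_rot"]).as_matrix()[:,0])
E
```

```text
[0.57498002 0.19279007 0.14391518] [-0.42170636  0.26316239  3.15318922] [-0.07670908  0.04959335  0.39814021] [-9.59531906e-03  9.99953810e-01  5.53856277e-04]
```

Force rises about 4.5 N/mm and holds while turning at 41–42 mm depth, so the cup is bottomed. Next I turn to the marks under light pressure.

Request:
arm_command(
  steps=[
    {"rot": [0, 0, 7], "slide": [0, 0, 0], "grip": 0},
    {"rot": [0, 0, 10], "slide": [0, 0, -0.0001], "grip": 0},
    {"rot": [0, 0, 10], "slide": [0, 0, -0.0001], "grip": 0},
    {"rot": [0, 0, 10], "slide": [0, 0, 0], "grip": 0},
    {"rot": [0, 0, 10], "slide": [0, 0, 0], "grip": 0},
    {"rot": [0, 0, 10], "slide": [0, 0, 0], "grip": 0},
    {"rot": [0, 0, 10], "slide": [0, 0, 0], "grip": 0},
    {"rot": [0, 0, 10], "slide": [0, 0, 0], "grip": 0},
  ],
)

```text
time: 26.0
ee_pos: [0.575, 0.1927, 0.1438]
eef_rot: [0.104, 0.995, 0.001, 0.001]
ft_force: [-0.0, 1.5, 2.6]
width: 0.0175
grip_force: 50.1
```

Request:
arm_command(
  steps=[
    {"rot": [0, 0, 0], "slide": [0, 0, 0], "grip": 0},
    {"rot": [0, 0, 0], "slide": [0, 0, 0], "grip": 0},
    {"rot": [0, 0, 0], "slide": [0, 0, 0], "grip": 0},
    {"rot": [0, 0, 0], "slide": [0, 0, 0], "grip": 0},
    {"rot": [0, 0, 0], "slide": [0, 0, 0], "grip": 0},
    {"rot": [0, 0, 0], "slide": [0, 0, 0], "grip": 0},
    {"rot": [0, 0, 0], "slide": [0, 0, 0], "grip": 0},
    {"rot": [0, 0, 0], "slide": [0, 0, 0], "grip": 0},
  ],
)

```text
time: 27.0
ee_pos: [0.5749, 0.1926, 0.1434]
eef_rot: [0.106, 0.994, 0.0, 0.001]
ft_force: [1.2, 1.1, 6.2]
width: 0.0178
grip_force: 50.0
```

```bash
python3 - <<'E'
from h import *
s=sensors.read_state();print(s["ee_pos"],s["ft_force"],s["torque"],R.from_quat(s["eef_rot"]).as_matrix()[:,0])
E
```

```text
[0.57493861 0.19261235 0.14336046] [1.21544588 1.06634085 6.23196162] [ 0.254387   -0.23114356  0.19829736] [-0.97733804  0.21168196 -0.00104607]
```

Request:
arm_command(
  steps=[
    {"rot": [0, 0, 0], "slide": [0, 0, 0.0002], "grip": 0},
    {"rot": [0, 0, 0], "slide": [0, 0, 0.0002], "grip": 0},
    {"rot": [0, 0, 0], "slide": [0, 0, 0.0002], "grip": 0},
    {"rot": [0, 0, 0], "slide": [0, 0, 0.0002], "grip": 0},
    {"rot": [0, 0, 0], "slide": [0, 0, 0], "grip": 0},
    {"rot": [0, 0, 0], "slide": [0, 0, 0], "grip": 0},
    {"rot": [0, 0, 0], "slide": [0, 0, 0], "grip": 0},
    {"rot": [0, 0, 0], "slide": [0, 0, 0], "grip": 0},
  ],
)

```text
time: 28.0
ee_pos: [0.5747, 0.1926, 0.1438]
eef_rot: [0.105, 0.994, 0.0, 0.0]
ft_force: [4.8, 3.4, 3.3]
width: 0.0179
grip_force: 50.0
```

Request:
arm_command(
  steps=[
    {"rot": [0, 0, 0], "slide": [0, 0, 0.0002], "grip": 0},
    {"rot": [0, 0, 0], "slide": [0, 0, 0.0002], "grip": 0},
    {"rot": [0, 0, 0], "slide": [0, 0, 0.0001], "grip": 0},
    {"rot": [0, 0, 0], "slide": [0, 0, 0], "grip": 0},
    {"rot": [0, 0, 0], "slide": [0, 0, 0], "grip": 0},
    {"rot": [0, 0, 0], "slide": [0, 0, 0], "grip": 0},
    {"rot": [0, 0, 0], "slide": [0, 0, 0], "grip": 0},
    {"rot": [0, 0, 0], "slide": [0, 0, 0], "grip": 0},
  ],
)

```text
time: 29.0
ee_pos: [0.5747, 0.1926, 0.1441]
eef_rot: [0.105, 0.994, 0.0, 0.0]
ft_force: [4.9, 2.4, 1.3]
width: 0.0183
grip_force: 50.0
```

Request:
arm_command(
  steps=[
    {"rot": [0, 0, 0], "slide": [0, 0, 0.0002], "grip": 0},
    {"rot": [0, 0, 0], "slide": [0, 0, 0.0001], "grip": 0},
    {"rot": [0, 0, 0], "slide": [0, 0, 0.0001], "grip": 0},
    {"rot": [0, 0, 0], "slide": [0, 0, 0], "grip": 0},
    {"rot": [0, 0, 0], "slide": [0, 0, 0], "grip": 0},
    {"rot": [0, 0, 0], "slide": [0, 0, 0], "grip": 0},
    {"rot": [0, 0, 0], "slide": [0, 0, 0], "grip": 0},
    {"rot": [0, 0, 0], "slide": [0, 0, 0], "grip": 0},
  ],
)

```text
time: 30.0
ee_pos: [0.5746, 0.1926, 0.1442]
eef_rot: [0.105, 0.994, 0.0, 0.0]
ft_force: [5.4, 2.8, -1.0]
width: 0.0178
grip_force: 50.0
```

Request:
arm_command(
  steps=[
    {"rot": [0, 0, 0], "slide": [0, 0, 0], "grip": 0},
    {"rot": [0, 0, 0], "slide": [0, 0, 0], "grip": 0},
    {"rot": [0, 0, 0], "slide": [0, 0, 0], "grip": 0.3},
    {"rot": [0, 0, 0], "slide": [0, 0, 0], "grip": 0.5},
    {"rot": [0, 0, 0], "slide": [0, 0, 0], "grip": 1},
    {"rot": [0, 0, 0], "slide": [0, 0, 0], "grip": 1},
    {"rot": [0, 0, 0], "slide": [0, 0, 0], "grip": 1},
    {"rot": [0, 0, 0], "slide": [0, 0, 0], "grip": 1},
  ],
  newtons=5,
)

```text
time: 31.0
ee_pos: [0.5744, 0.1923, 0.1446]
eef_rot: [0.105, 0.994, 0.0, -0.0]
ft_force: [-0.6, 0.2, 0.1]
width: 0.0681
grip_force: 0.0
```

Request:
arm_command(
  steps=[
    {"rot": [0, 0, 0], "slide": [0, 0, 0.01], "grip": 1},
    {"rot": [0, 0, 0], "slide": [0, 0, 0.02], "grip": 1},
    {"rot": [0, 0, 0], "slide": [0, 0, 0.03], "grip": 1},
    {"rot": [0, 0, 0], "slide": [0, 0, 0.03], "grip": 1},
    {"rot": [0, 0, 0], "slide": [0, 0, 0.03], "grip": 1},
    {"rot": [0, 0, 0], "slide": [0, 0, 0.02], "grip": 1},
    {"rot": [0, 0, 0], "slide": [0, 0, 0], "grip": 1},
    {"rot": [0, 0, 0], "slide": [0, 0, 0], "grip": 1},
  ],
)

```text
time: 32.0
ee_pos: [0.5742, 0.1923, 0.2838]
eef_rot: [0.105, 0.994, -0.0, -0.0]
ft_force: [0.3, 0.3, -0.1]
width: 0.0871
grip_force: 0.0
```

```bash
python3 - <<'E'
from h import *
s=sensors.read_state();print(s["ee_pos"],s["ft_force"],s["width"])
p=eyes.camera("wrist");cv2.imwrite("pics/w9.png",p["pixels"][:,:,::-1])
for zf in(.082,.080,.084,.078,.088):print(zf,cupfit(p,[.5747,.1926,-.21],zf=zf))
b=eyes.look_for("cup_grip",p)[0]["bbox"];print(b)
x=int(b[0])-30;y=int(b[1])-20
cv2.imwrite("pics/w9c.png",cv2.resize(cv2.imread("pics/w9.png")[y:y+120,x:x+140],None,fx=5,fy=5,interpolation=cv2.INTER_CUBIC))
E
```

```text
[0.57417501 0.19230304 0.28379315] [ 0.337929    0.28019327 -0.11338437] 0.08711085066589686
0.082 (array([ 0.57466583,  0.19208758, -0.20672445]), np.float64(0.15377556575161366))
0.08 (array([ 0.5748172 ,  0.19210417, -0.20712517]), np.float64(0.15962310781587885))
0.084 (array([ 0.57440592,  0.19221296, -0.21841757]), np.float64(0.15158886082265255))
0.078 (array([ 0.57535327,  0.19185465, -0.20447626]), np.float64(0.15118638776147364))
0.088 (array([ 0.57351794,  0.19214616, -0.18170543]), np.float64(0.15940058705391624))
[286.4, 197.4, 356.8, 268.1]
```

View pics/w9c.png

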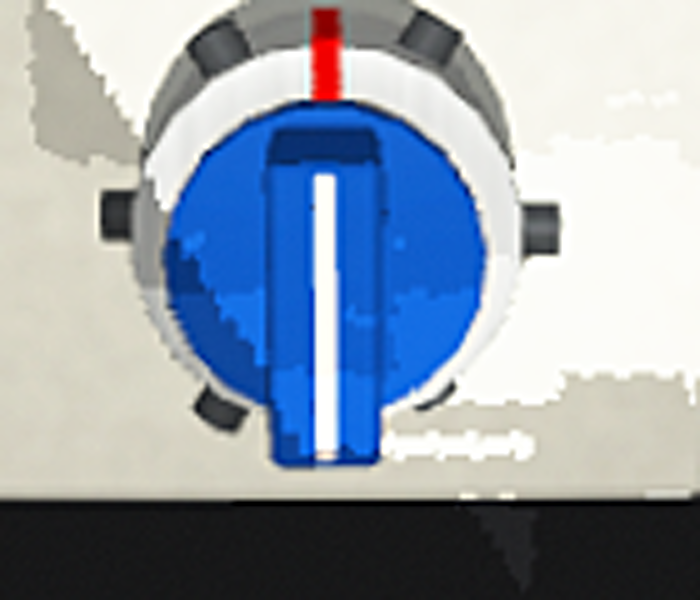

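The picture shows the bar's white line directly in line with the red rim mark (326,50 in the crop), with the cup upright, centred and released. I'm handing it in.

```bash
python3 -c "
from bench import order
print(order.close_job())"
```

```text
the job is handed in; nothing more can be done
None
```

The cup is in the analyser's sprung well, felt bottomed out at about 42 mm, with its bar in line with the red marks; it is released and the job is handed in (the hand-in returned no verdict).

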